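# Show a tea caddy's tag to the pantry reader

### The job

Take the tallest tea caddy off the lazy Susan and set it down gently, upright, on the middle of the reader's bamboo coaster, turned so that its plaque squarely faces the reader's window, and let go. Then press the button on top of the reader fully down and let it come up, leaving the caddy standing as it is. Leave the other two caddies standing on the lazy Susan and do not disturb the honey pot, mug or milk jug.

Things in the scene. Friction and masses are not known exactly. Their poses are not given: they have to be found in the camera images.
- tall_caddy: Tallest caddy, loose, 0.28-0.52 kg, 135 mm high: ceramic cylinder 64 mm across, tapering in from 88 to 95 mm height to a fixed bamboo cap 42 mm across at heights 95-135 mm (grip here; neighbours are lower). Origin: centre of the underside; z up, x towards the plaque. A dark bar on the cap's top points to the plaque's side. Starts on any of three places on the turntable, 80 mm from its centre.
- plaque (a point): Centre of the outer face of the tall caddy's raised bamboo plaque (40 mm wide, 56 mm high, with dark squares), 40 mm out from the caddy's axis along its x and 48 mm above its underside. The other two caddies carry smaller plaques.
- reader: Fixed tag reader: round bamboo coaster (100 mm across, 10 mm high) joined by a low strip to a white block (x 85 to 155 mm, 100 mm wide, 105 mm high) with a dark window facing the coaster and a button on top. Origin at table height under the coaster's centre, z up, x towards the block: the caddy faces the window when its x points along the reader's x.
- coaster (a point): Centre of the coaster's upper face, 10 mm above the table.
- window (a point): Centre of the reader's window, 84 mm from the coaster's centre along the reader's x, 52 mm high.
- read_button (a joint): Travel of the reader's button: 0 up, 0.006 m fully down; it springs back. Fully down takes about 5 N straight down.
- read_button_top (a point): Centre of the top of the button (34 mm across), on top of the block 125 mm from the coaster's centre along the reader's x.
- turntable: The lazy Susan: a bamboo disc 270 mm across, upper face 28 mm above the table, turning stiffly (about 0.2 N m) about its own centre on a fixed base. Origin at table height at its centre.
- drum_caddy: Bystander: squat round caddy, 86 mm across, 74 mm high, loose on the turntable. Origin at the centre of its underside.
- square_caddy: Bystander: square caddy, 66 x 66 mm, 80 mm high, loose on the turntable. Origin at the centre of its underside.
- honey_pot: Bystander: glass honey pot, 80 mm across, 97 mm high, loose on the table beyond the task's things. Origin at the centre of its underside.
- mug: Bystander: white mug, 80 mm across, 90 mm high, loose on the table beyond the task's things. Origin at the centre of its underside.
- milk_jug: Bystander: white jug, 72 mm across, 90 mm high, loose on the table beyond the task's things. Origin at the centre of its underside.

How it is judged:
On the way, in this order (a step that is already met when the one before it is completed fails the run):
1. the tall caddy stands on the middle of the coaster, let go, its plaque squarely facing the window (horizontal distance between tall_caddy and coaster below 0.016 m and height (world z) of tall_caddy between 0.006 and 0.014 m and angle between tall_caddy's own z axis and vertical below 0.08 rad and angle between the x axis of tall_caddy and the x axis of reader, either way round below 0.17 rad and x of plaque in the frame of reader above 0.015 m and contact force between the fingers and tall_caddy below 0.1 N and linear speed of tall_caddy below 0.03 m/s), for 0.3 s.
2. the button is pressed fully down while the caddy faces the window (all of step 1 and value of joint read_button above 0.0045 m), for 0.05 s.
At the end, for the whole second after the job is handed in: Tall caddy upright (5 degrees), at rest, released, axis within 16 mm of the coaster's centre, plaque facing the window within 10 degrees; button pressed 4.5 mm or more after that and up again (1.5 mm); drum and square caddies upright on the turntable, within 120 mm of its centre (all of step 1 and value of joint read_button below 0.0015 m and angle between each of drum_caddy, square_caddy's own z axis and vertical below 0.1 rad and height (world z) of drum_caddy between 0.024 and 0.032 m and horizontal distance between each of drum_caddy, square_caddy and turntable below 0.12 m and height (world z) of square_caddy between 0.024 and 0.032 m); the robot touches nothing.
It fails at once if the tall caddy is tipped over (more than 57 degrees) (angle between tall_caddy's own z axis and vertical above 1 rad).
It fails at once if the tall caddy is dropped or banged down (falls loose at over 0.4 m/s, or strikes the reader with over 60 N) (contact force between tall_caddy and reader above 60 N or (linear speed of tall_caddy above 0.4 m/s and contact force between the fingers and tall_caddy below 0.1 N)).
It fails at once if another caddy is toppled (angle between any of drum_caddy, square_caddy's own z axis and vertical above 0.35 rad).
It fails at once if the honey pot, mug or milk jug is pushed more than 30 mm (distance of any of honey_pot, mug, milk_jug from where it was at the start of the episode above 0.03 m).
It also fails if it takes over 58 s, if anything falls off the work surface, if the arm or the gripper's body presses on something with over 40 N, if the wrist force passes 120 N, or if a joint passes its speed limit or range.

### The arm

A 6-joint arm with a two-finger parallel gripper is mounted at the origin on the work surface. World frame = base frame: x ahead of the robot, y to its left, z up, the work surface at z = 0. Lengths are in m, angles in rad, forces in N, time in s.
With the tool pointing down it reaches from about 0.225 to 0.875 m from the base axis. Payload 3.4 kg.
Tool frame: the origin (TCP) lies at the very end of the fingers, on their centre line; the grasp point (between the pads) lies 19 mm behind it; z points along the fingers, y is the direction in which the jaws open and shut (so a half turn about z gives the same grasp; the last joint's range is limited). The gripper opens to 85 mm and grips with 20 to 120 N. Pads are 22 mm wide; open, the fingers measure 114 mm over their backs; the gripper's body (76 mm by 85 mm) begins 54 mm behind the grasp point. The pads swing forward as they close: fully open they stand 13 mm farther back than shut.
Start: joints at [-1.251, 0.276, 1.505, -0, 1.361, -0.121], TCP at [0.245, -0.52, 0.203] pointing down, gripper open.
Joint ranges: [-2.89, 2.89], [-0.75, 2.08], [0.22, 2.7], [-1.18, 4.32], [0.11, 2.71], [-2.7, 2.7]. Speed limits (rad/s): [2.57, 2.57, 3.14, 3.14, 3.14, 3.14].

### API

Orientations are given as a unit quaternion [w, x, y, z].
In Python, from rig import get_state, get_image, camera_model, sign_off gives the robot as it stands. The module is installed in compiled form; this text tells all that it offers.
- The arm moves only by the tool drive_tool, never from a script. Its argument "motion" is text: rows parted by semicolons, each of 7 numbers parted by spaces: the turn, a rotation vector about the tool's x, y, z in degrees, then the shift along the tool's x, y, z in m, then the opening in per cent of the stroke, from 0 (shut) to 100 (fully open). In form: wx wy wz tx ty tz hand; .... A call has 1 to 12 rows; each row shifts and turns the pose as measured when the row begins, along the tool's axes as they then stand; what a row does not reach is not made up. A row lasts 1/8 s, in which the tool goes at most 62.5 mm and 10.7 degrees, less where a joint would pass 70% of its speed; a pose out of reach is approached as far as the arm can. A call is refused whole if a number of a shift passes 0.0625 or a number of a turn 10.7, either way. A call with a gripper value outside its range is refused whole. The fingers move at their own pace and stop on an object; "newtons" is the grip in N (left out, the last holds). Time passes only in rows, so rows that do not move let the fingers close. It gives the time, the measured TCP pose, the force and the opening at its end, in the units of the state.
- get_state(): the state, without advancing time (a new reading comes with each control period).
- get_image(name): name is "scene" or "top" or "wrist"; returns (picture, depth): 480x640x3 uint8, red, green, blue; 480x640 float32, m along the optical axis (not along the pixel's ray), 0 where there is no reading.
- camera_model(name): a dict with "camera_matrix" (3x3 intrinsics, pixels), "cam_to_world" (4x4, takes a point from camera to world coordinates); the wrist camera has in their place "T_tool_cam" (4x4, takes a point from camera to tool coordinates, whose origin is the TCP and whose axes are the flange's). Camera axes: x right, y up, looking along -z (the intrinsics and any distortion apply to the point x, -y, -z); pixel columns grow to the right and rows downward; lengths in m; the calibration is good to about 2 mm. A picture is of the moment at which its call begins: read the wrist's pose just before it. camera_model takes no time and is no camera call.
- sign_off(): hands the job in, once; it reports no verdict.
The state is a dict: "clock": time; "qpos": joint angles; "qd": joint speeds; "effort": joint torques, N m; "position": TCP position; "ee_rot": TCP orientation; "contact_force": force on the tool from outside, world axes, zero at the start; "moment": the same for the moment, N m; "width": finger opening in m.
Only numpy, scipy, OpenCV 4.12 (cv2) and the standard library are available. Lean on these libraries where they do the work, as an engineer would, in place of code of your own. Each camera call takes 0.05 s, during which the arm holds its last target.

## Working session

There is one attempt and no reset: what is moved stays moved. The work goes in short steps, Python scripts to look and compute and a tool call to move; the robot and the scene stay as the last step left them, time stands still between calls to the robot, and variables do not carry over. Pictures are saved under pics/ and viewed, and the job is handed in when it is done.

Besides the shell and the picture viewer there is one more tool, called after ">>>" by a JSON object that holds its "api" and its "payload", one argument or row to a line. drive_tool: Moves the arm, as the interface text tells. Its arguments: {"type":"object","properties":{"motion":{"type":"string"},"newtons":{"type":"number"}},"required":["motion"]}

```bash
mkdir -p pics; cat > h.py <<'E'
import numpy as np, cv2
from rig import *
def cloud(name):
    s=get_state(); im,d=get_image(name); m=camera_model(name)
    K=np.array(m["camera_matrix"]); v,u=np.mgrid[0:480,0:640]
    p=cv2.undistortPoints(np.stack([u,v],-1).reshape(-1,1,2).astype(float),K,np.array(m.get("distortion",m.get("dist_coeffs",np.zeros(5))),float)).reshape(480,640,2)
    P=np.stack([p[...,0]*d,-p[...,1]*d,-d],-1)
    if "cam_to_world" in m: T=np.array(m["cam_to_world"])
    else:
        from scipy.spatial.transform import Rotation as R
        q=s["ee_rot"]; W=np.eye(4); W[:3,:3]=R.from_quat([q[1],q[2],q[3],q[0]]).as_matrix(); W[:3,3]=s["position"]; T=W@np.array(m["T_tool_cam"])
    W=P@T[:3,:3].T+T[:3,3]; W[d==0]=np.nan
    return im,d,W
E
python3 - <<'E'
from h import *
print(get_state()); 
for n in ["scene","top","wrist"]: print(n,camera_model(n))
for n in ["scene","top"]:
    im,d,W=cloud(n); cv2.imwrite(f"pics/{n}0.png",im[...,::-1]); np.savez(f"{n}0.npz",im=im,d=d,W=W)
E
```

```text
{'clock': 0.0, 'qpos': array([-1.25101509e+00,  2.76578665e-01,  1.50617166e+00,  2.37854140e-06,
        1.36069370e+00, -1.20990313e-01]), 'qd': array([ 4.50658966e-05, -3.29435685e-04,  6.84348761e-04,  8.39105887e-04,
       -1.08731940e-04,  4.66010305e-04]), 'effort': array([ 2.14439247e-04, -4.16774261e+01, -2.45807827e+01, -3.06604834e-04,
        1.11943006e-02, -4.72912717e-06]), 'position': array([ 0.2451275 , -0.51946885,  0.20183373]), 'ee_rot': array([-9.21233659e-04,  9.75812825e-01,  2.18605749e-01, -9.07005292e-05]), 'contact_force': array([-1.06763044,  0.32650834,  0.00626621]), 'moment': array([0.08017434, 0.03650783, 0.02183097]), 'width': 0.0852266720761787}
scene {'camera_matrix': array([[615.0029733 ,   0.        , 315.18204916],
       [  0.        , 615.0029733 , 236.1259474 ],
       [  0.        ,   0.        ,   1.        ]]), 'cam_to_world': array([[ 0.06369173, -0.52998165,  0.84561387,  1.50323105],
       [ 0.9978365 ,  0.01998022, -0.06263471, -0.03638894],
       [ 0.01629969,  0.8477737 ,  0.53010761,  0.65091037],
       [ 0.        ,  0.        ,
[... 303 characters left out ...]
, -0.0061441 ,  0.01129096,  0.03330713],
       [ 0.01049394,  0.1171145 ,  0.99306297,  0.9181421 ],
       [ 0.        ,  0.        ,  0.        ,  1.        ]])}
wrist {'camera_matrix': array([[354.15956374,   0.        , 319.72616103],
       [  0.        , 354.15956374, 237.82808973],
       [  0.        ,   0.        ,   1.        ]]), 'T_tool_cam': array([[-4.28405735e-04,  9.60637531e-01,  2.77804520e-01,
         7.07402200e-02],
       [ 9.99999308e-01,  1.07113791e-04,  1.17171568e-03,
         1.02947745e-03],
       [ 1.09583736e-03,  2.77804829e-01, -9.60636912e-01,
        -1.69934201e-01],
       [ 0.00000000e+00,  0.00000000e+00,  0.00000000e+00,
         1.00000000e+00]])}
```

View pics/top0.png

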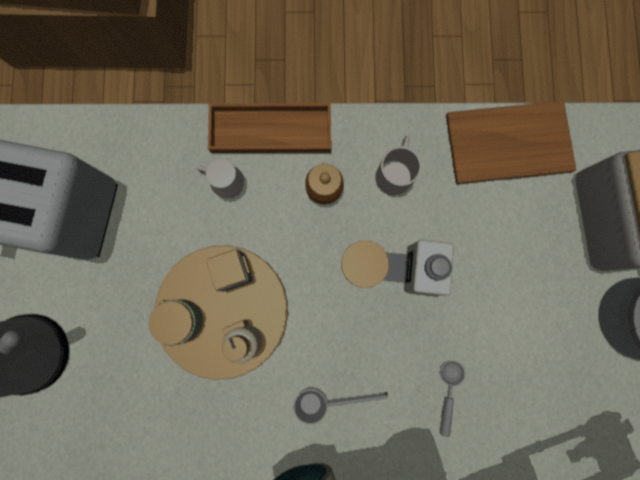

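View pics/scene0.png

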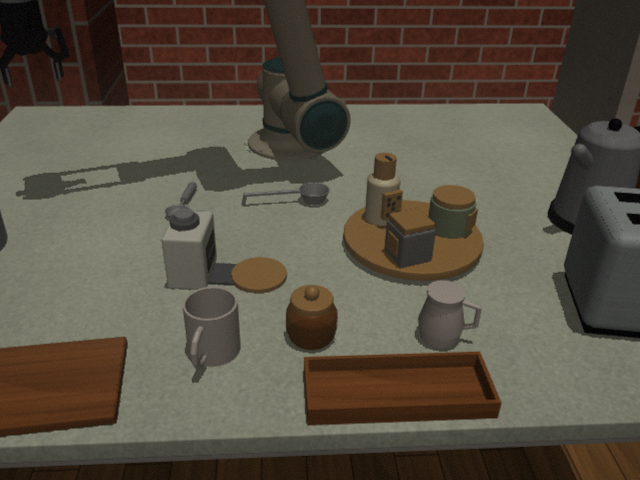

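The top view shows the tall caddy at (240,345) with its bar, the coaster at (365,264) and the block at (432,267). The scene view shows the tall caddy's plaque facing outward at (393,205). Next I'll measure these.

```bash
python3 - <<'E'
from h import *
z=np.load("top0.npz"); W=z["W"]; im=z["im"]
zz=W[...,2]; v,u=np.mgrid[0:480,0:640]
def fit(m,name):
    p=W[m]; uv=np.stack([u[m],v[m]],-1).astype(np.float32)
    c,r=cv2.minEnclosingCircle(p[:,:2].astype(np.float32))
    print(name,m.sum(),"mean",p.mean(0).round(4),"zmed",np.median(p[:,2]).round(4),"circ",np.round(c,4),round(r,4),"px",uv.mean(0))
    return p
box=lambda a,b,c,d:(u>=a)&(u<b)&(v>=c)&(v<d)
cap=box(215,265,320,370)&(zz>.152)&(zz<.175); p=fit(cap,"cap")
fit(box(335,392,235,292)&(zz>.005)&(zz<.016),"coaster")
b=box(400,460,230,300)&(zz>.097)&(zz<.11); p=fit(b,"block"); print(cv2.minAreaRect(p[:,:2].astype(np.float32)*1000))
fit(box(420,458,245,285)&(zz>.112),"button")
fit(box(140,300,230,390)&(zz>.02)&(zz<.036),"tt")
fit(box(140,205,290,350)&(zz>.09),"drum")
q=fit(box(200,255,240,295)&(zz>.095),"sq"); print(cv2.minAreaRect(q[:,:2].astype(np.float32)*1000))
# bar
g=im.mean(-1); bar=cap&(g<np.median(g[cap])*.6); fit(bar,"bar")
print("g",np.median(g[cap]))
c=im[310:385,200:280]; cv2.imwrite("pics/crop1.png",cv2.resize(c,None,fx=7,fy=7,interpolation=cv2.INTER_NEAREST)[...,::-1])
z=np.load("scene0.npz");c=z["im"][140:290,330:500]; cv2.imwrite("pics/crop2.png",cv2.resize(c,None,fx=4,fy=4,interpolation=cv2.INTER_CUBIC)[...,::-1])
E
```

```text
cap 501 mean [0.4433 0.1718 0.1628] zmed 0.1628 circ [0.4427 0.1727] 0.0209 px [234.6028  348.58282]
coaster 1843 mean [ 0.5952 -0.0709  0.0094] zmed 0.0095 circ [ 0.5993 -0.0784] 0.06 px [365.65002 264.28867]
block 1372 mean [ 0.5813 -0.1828  0.1038] zmed 0.1039 circ [ 0.5824 -0.1877] 0.0584 px [431.04736 267.922  ]
((582.2698364257812, -187.77706909179688), (70.79427337646484, 100.17953491210938), 82.95943450927734)
button 567 mean [ 0.5813 -0.191   0.1208] zmed 0.1185 circ [ 0.5815 -0.1928] 0.025 px [437.98764 267.25925]
tt 9432 mean [0.4985 0.218  0.028 ] zmed 0.028 circ [0.5008 0.2275] 0.135 px [224.4367  312.84372]
drum 1575 mean [0.4833 0.3007 0.1016] zmed 0.102 circ [0.4835 0.3014] 0.0417 px [170.95047 322.9346 ]
sq 1104 mean [0.5798 0.1999 0.1073] zmed 0.1078 circ [0.5801 0.2006] 0.0414 px [226.12772 269.9565 ]
((579.990478515625, 200.1698760986328), (62.513179779052734, 62.89633560180664), 18.2755069732666)
bar 31 mean [0.4519 0.1668 0.161 ] zmed 0.1637 circ [0.4472 0.1665] 0.018 px [237.7742 343.2258]
g 120.0
```

View pics/crop1.png

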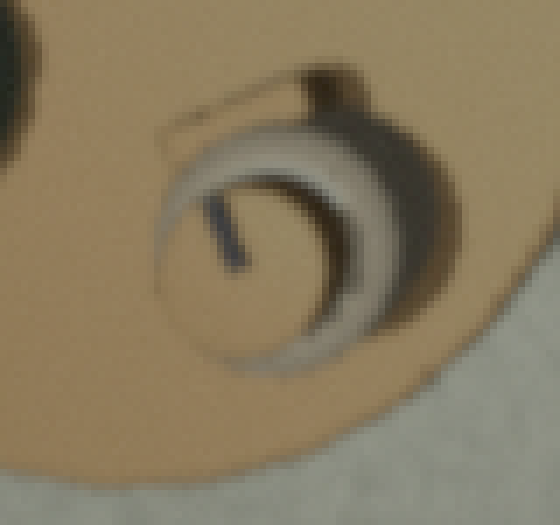

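View pics/crop2.png

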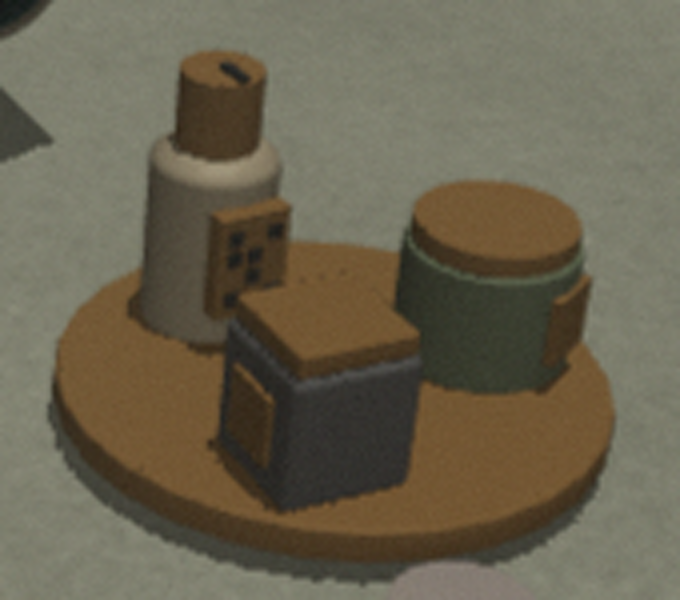

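```bash
python3 - <<'E'
from h import *
from scipy.optimize import least_squares
z=np.load("top0.npz"); W=z["W"]; im=z["im"].astype(float); zz=W[...,2]; v,u=np.mgrid[0:480,0:640]
m=(zz>.006)&(zz<.0125)&(u>335)&(u<391)&(v>235)&(v<292)&(im[...,0]-im[...,2]>25)
p=W[m][:,:2]; r,_=cv2.minEnclosingCircle(p.astype(np.float32)),0; print("coaster",m.sum(),p.mean(0),r)
c=np.array([.4427,.1727])
bar=np.array([[230.3,337.9],[234.3,348.3]])
M=camera_model("top");K=M["camera_matrix"];T=M["cam_to_world"]
def ray(px,h):
    d=T[:3,:3]@np.array([(px[0]-K[0,2])/K[0,0],-(px[1]-K[1,2])/K[1,1],-1]); return T[:3,3]+d*(h-T[2,3])/d[2]
a,b=[ray(x,.163)[:2] for x in bar]; print("bar",a,b,np.degrees(np.arctan2(*(a-b)[::-1])))
a,b=ray([200+165/7,310+135/7],.104)[:2],ray([200+303/7,310+70/7],.104)[:2]; e=a-b
print("edge",a,b,np.linalg.norm(e),np.degrees(np.arctan2(-e[0],e[1]))%180 ,"mid dir",np.degrees(np.arctan2(*((a+b)/2-c)[::-1])))
z=np.load("scene0.npz"); W=z["W"]
P=W[195:216,385:401].reshape(-1,3); P=P[np.isfinite(P).all(1)]
# plaque face: project; RANSAC-ish plane line
q=P[(P[:,2]>.05)&(P[:,2]<.103)&(np.hypot(*(P[:,:2]-c).T)>.037)&(np.hypot(*(P[:,:2]-c).T)<.048)]
vx,vy,x0,y0=cv2.fitLine(q[:,:2].astype(np.float32),cv2.DIST_HUBER,0,.01,.01).ravel()
print(len(q),"plaque line normal",np.degrees(np.arctan2(-vx,vy)),x0,y0, "d",abs((c[0]-x0)*vy-(c[1]-y0)*vx))
E
```

```text
coaster 1665 [ 0.59596246 -0.06881798] ((0.5959243774414062, -0.0686924010515213), 0.04968920722603798)
bar [0.46110233 0.17933752] [0.4437441  0.17228394] 22.114551123536256
edge [0.47107642 0.20333118] [0.48759895 0.16743814] 0.03951334106019747 24.71788152044212 mid dir 19.096826486333157
288 plaque line normal -157.69698 0.4830239 0.18626377 d 0.04245478653964802
```

```bash
cat > plan.py <<'E'
import sys; from h import *
from scipy.spatial.transform import Rotation as R
def plan(x,y,z,yaw,n,hand,turn=0):
    "turn: total world yaw signed hint (+1/-1) or 0 shortest"
    s=get_state(); q=s["ee_rot"]; r=R.from_quat([q[1],q[2],q[3],q[0]]); p=s["position"]
    X=r.as_matrix()[:,0]; y0=np.degrees(np.arctan2(X[1],X[0])); d=(yaw-y0+180)%360-180
    if turn>0 and d<0: d+=360
    if turn<0 and d>0: d-=360
    tgt=R.from_euler('z',yaw,degrees=True)*R.from_euler('x',180,degrees=True)
    tilt=(r.inv()*R.from_euler('z',-d,degrees=True)*tgt).as_rotvec(degrees=True)
    D=np.array([x,y,z])-p
    print("pos",p.round(4),"yaw",y0.round(2),"tilt",np.degrees(np.arccos(-r.as_matrix()[2,2])).round(2),"turn",round(d,1),"D",D.round(4),"F",s["contact_force"].round(1),"w",round(s["width"],4),"j",np.degrees(s["qpos"]).round(0),"t",s["clock"])
    rows=[]; a=np.array(r.as_matrix())
    for i in range(n):
        t=r.inv().apply(D/n); w=-d/n
        rows.append(f"0 0 {w:.1f} {t[0]:.4f} {t[1]:.4f} {t[2]:.4f} {hand}")
        r=r*R.from_euler('z',w,degrees=True)
    for i in range(0,n,12): print("; ".join(rows[i:i+12]))
a=[float(v) for v in sys.argv[1:]]
plan(*a[:4],int(a[4]),int(a[5]),*(a[6:]))
E
python3 plan.py .4427 .1727 .25 -157.7 20 100 1
```

```text
pos [ 0.2452 -0.5195  0.2019] yaw 25.26 tilt 0.09 turn 177.0 D [0.1975 0.6922 0.0481] F [-0.   0.3  0.2] w 0.0855 j [-72.  16.  86.  -0.  78.  -7.] t 0.1
0 0 -8.9 0.0237 -0.0271 -0.0024 100; 0 0 -8.9 0.0276 -0.0231 -0.0024 100; 0 0 -8.9 0.0308 -0.0186 -0.0024 100; 0 0 -8.9 0.0333 -0.0136 -0.0024 100; 0 0 -8.9 0.0350 -0.0083 -0.0024 100; 0 0 -8.9 0.0359 -0.0029 -0.0024 100; 0 0 -8.9 0.0359 0.0027 -0.0024 100; 0 0 -8.9 0.0351 0.0082 -0.0024 100; 0 0 -8.9 0.0334 0.0135 -0.0024 100; 0 0 -8.9 0.0309 0.0185 -0.0024 100; 0 0 -8.9 0.0277 0.0230 -0.0024 100; 0 0 -8.9 0.0238 0.0270 -0.0024 100
0 0 -8.9 0.0194 0.0303 -0.0024 100; 0 0 -8.9 0.0145 0.0330 -0.0024 100; 0 0 -8.9 0.0092 0.0348 -0.0024 100; 0 0 -8.9 0.0038 0.0358 -0.0024 100; 0 0 -8.9 -0.0018 0.0360 -0.0024 100; 0 0 -8.9 -0.0073 0.0353 -0.0024 100; 0 0 -8.9 -0.0126 0.0337 -0.0024 100; 0 0 -8.9 -0.0177 0.0314 -0.0024 100
```

>>> {"api": "drive_tool", "payload": {
  "motion": "0 0 -8.9 0.0237 -0.0271 -0.006 100; 0 0 -8.9 0.0276 -0.0231 -0.006 100; 0 0 -8.9 0.0308 -0.0186 -0.006 100; 0 0 -8.9 0.0333 -0.0136 -0.006 100; 0 0 -8.9 0.0350 -0.0083 -0.006 100; 0 0 -8.9 0.0359 -0.0029 -0.006 100; 0 0 -8.9 0.0359 0.0027 -0.006 100; 0 0 -8.9 0.0351 0.0082 -0.004 100; 0 0 -8.9 0.0334 0.0135 -0.002 100",
  "newtons": 40
}}

```text
clock: 1.23
position: [0.3275, -0.1968, 0.2482]
ee_rot: [-0.004, 0.59, 0.808, 0.003]
contact_force: [-0.0, -0.9, 0.4]
width: 0.0855
```

```bash
python3 plan.py .4427 .1727 .25 -157.7 12 100 1
```

```text
pos [ 0.3275 -0.1968  0.2482] yaw 107.71 tilt 0.57 turn 94.6 D [0.1152 0.3695 0.0018] F [-0.  -0.9  0.4] w 0.0855 j [-42.  -3. 101.   0.  82. -60.] t 1.225
0 0 -7.9 0.0264 0.0185 0.0001 100; 0 0 -7.9 0.0236 0.0220 0.0001 100; 0 0 -7.9 0.0204 0.0250 0.0001 100; 0 0 -7.9 0.0168 0.0276 0.0001 100; 0 0 -7.9 0.0128 0.0296 0.0001 100; 0 0 -7.9 0.0087 0.0311 0.0001 100; 0 0 -7.9 0.0043 0.0320 0.0001 100; 0 0 -7.9 -0.0001 0.0323 0.0001 100; 0 0 -7.9 -0.0045 0.0319 0.0001 100; 0 0 -7.9 -0.0089 0.0310 0.0001 100; 0 0 -7.9 -0.0130 0.0295 0.0001 100; 0 0 -7.9 -0.0170 0.0274 0.0001 100
```

>>> {"api": "drive_tool", "payload": {
  "motion": "0 0 -7.9 0.0264 0.0185 0 100; 0 0 -7.9 0.0236 0.0220 0 100; 0 0 -7.9 0.0204 0.0250 0 100; 0 0 -7.9 0.0168 0.0276 0 100; 0 0 -7.9 0.0128 0.0296 0 100; 0 0 -7.9 0.0087 0.0311 0 100; 0 0 -7.9 0.0043 0.0320 0 100; 0 0 -7.9 -0.0001 0.0323 0 100; 0 0 -7.9 -0.0045 0.0319 0 100; 0 0 -7.9 -0.0089 0.0310 0 100; 0 0 -7.9 -0.0130 0.0295 0 100; 0 0 -7.9 -0.0170 0.0274 0 100"
}}

```text
clock: 2.72
position: [0.4311, 0.1896, 0.2483]
ee_rot: [-0.003, -0.223, 0.975, 0.005]
contact_force: [0.7, 0.2, 0.2]
width: 0.0853
```

```bash
python3 plan.py .4427 .1727 .25 -157.7 3 100
```

```text
pos [0.4311 0.1896 0.2483] yaw -154.22 tilt 0.71 turn -3.5 D [ 0.0116 -0.0169  0.0017] F [0.7 0.2 0.2] w 0.0853 j [  15.    5.   93.    1.   82. -101.] t 2.725
0 0 1.2 -0.0010 -0.0068 -0.0007 100; 0 0 1.2 -0.0012 -0.0067 -0.0007 100; 0 0 1.2 -0.0013 -0.0067 -0.0007 100
```

>>> {"api": "drive_tool", "payload": {
  "motion": "0 0 1.2 -0.0010 -0.0060 0 100; 0 0 1.2 -0.001 -0.0060 0 100; 0 0 0 0 0 0 100"
}}

```text
clock: 3.1
position: [0.4376, 0.1795, 0.2469]
ee_rot: [-0.005, -0.202, 0.979, 0.005]
contact_force: [-0.3, 0.0, -0.0]
width: 0.0856
```

```bash
sed -i 's/    rows=\[\]/    print("fix tilt rotvec(tool)",(r.inv()*R.from_euler("z",y0,degrees=True)*R.from_euler("x",180,degrees=True)).as_rotvec(degrees=True).round(2))\n    rows=[]/' plan.py; python3 plan.py .4427 .1727 .25 -157.7 2 100
python3 - <<'E'
from h import *
im,d,W=cloud("wrist"); cv2.imwrite("pics/w1.png",im[...,::-1])
zz=W[...,2]
m=(zz>.155)&(zz<.172)&(np.hypot(W[...,0]-.4427,W[...,1]-.1727)<.04)
p=W[m]; print(m.sum(),p.mean(0),cv2.minEnclosingCircle(p[:,:2].astype(np.float32)))
E
```

```text
pos [0.4376 0.1795 0.2469] yaw -156.69 tilt 0.78 turn -1.0 D [ 0.0051 -0.0068  0.0031] F [-0.3  0.  -0. ] w 0.0856 j [  13.    6.   93.    1.   82. -100.] t 3.1
fix tilt rotvec(tool) [ 0.66 -0.41 -0.  ]
0 0 0.5 -0.0010 -0.0041 -0.0016 100; 0 0 0.5 -0.0010 -0.0041 -0.0016 100
2336 [0.44288719 0.17162974 0.16164059] ((0.4437636733055115, 0.17193345725536346), 0.020885655656456947)
```

View pics/w1.png

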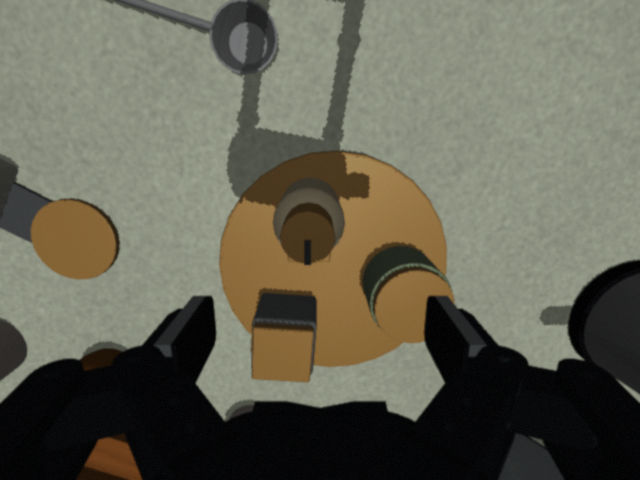

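The wrist view shows the bar at (308,250) pointing straight down the image, so the yaw is right. Its cap centre agrees with the top camera's to about 1 mm.

>>> {"api": "drive_tool", "payload": {
  "motion": "0.7 -0.4 0.5 -0.001 -0.0041 0.005 100; 0 0 0.5 -0.001 -0.0041 0.01 100; 0 0 0 0 0 0.015 100; 0 0 0 0 0 0.01 100; 0 0 0 0 0 0 100"
}}

```text
clock: 3.78
position: [0.4421, 0.1703, 0.2042]
ee_rot: [-0.0, -0.191, 0.982, -0.001]
contact_force: [-0.5, -0.6, -0.3]
width: 0.0855
```

```bash
python3 plan.py .4431 .1724 .130 -157.7 6 100
```

```text
pos [0.4421 0.1703 0.2042] yaw -157.96 tilt 0.11 turn 0.3 D [ 0.001   0.0021 -0.0742] F [-0.5 -0.6 -0.3] w 0.0855 j [ 13.   7.  98.  -0.  75. -99.] t 3.775
fix tilt rotvec(tool) [-0.11 -0.02  0.  ]
0 0 -0.0 -0.0003 0.0003 0.0124 100; 0 0 -0.0 -0.0003 0.0003 0.0124 100; 0 0 -0.0 -0.0003 0.0003 0.0124 100; 0 0 -0.0 -0.0003 0.0003 0.0124 100; 0 0 -0.0 -0.0003 0.0003 0.0124 100; 0 0 -0.0 -0.0003 0.0003 0.0124 100
```

>>> {"api": "drive_tool", "payload": {
  "motion": "0 0 0 -0.0003 0.0003 0.0124 100; 0 0 0 -0.0003 0.0003 0.0124 100; 0 0 0 -0.0003 0.0003 0.0124 100; 0 0 0 -0.0003 0.0003 0.0124 100; 0 0 0 -0.0003 0.0003 0.0124 100; 0 0 0 -0.0003 0.0003 0.01 100; 0 0 0 0 0 0 100"
}}

```text
clock: 4.65
position: [0.4433, 0.1728, 0.127]
ee_rot: [-0.0, -0.191, 0.982, -0.001]
contact_force: [-0.0, 0.7, 0.0]
width: 0.0855
```

```bash
python3 plan.py .4431 .1724 .130 -157.7 1 100
```

```text
pos [0.4433 0.1728 0.127 ] yaw -157.95 tilt 0.11 turn 0.3 D [-0.0002 -0.0004  0.003 ] F [-0.   0.7  0. ] w 0.0855 j [ 13.  11. 105.  -0.  65. -99.] t 4.65
fix tilt rotvec(tool) [-0.1  -0.04  0.  ]
0 0 -0.3 0.0003 -0.0002 -0.0030 100
```

>>> {"api": "drive_tool", "payload": {
  "motion": "0 0 0 0 0 -0.002 70; 0 0 0 0 0 0 58; 0 0 0 0 0 0 52; 0 0 0 0 0 0 30; 0 0 0 0 0 0 20; 0 0 0 0 0 0 20; 0 0 0 0 0 0 20; 0 0 0 0 0 0 20",
  "newtons": 40
}}

```text
clock: 5.65
position: [0.4444, 0.1731, 0.1308]
ee_rot: [0.002, -0.191, 0.982, -0.001]
contact_force: [-0.5, -0.4, 0.9]
width: 0.0382
```

```bash
python3 plan.py .4431 .1724 .200 -157.7 6 20
```

```text
pos [0.4444 0.1731 0.1308] yaw -157.95 tilt 0.2 turn 0.3 D [-0.0013 -0.0007  0.0692] F [-0.5 -0.4  0.9] w 0.0382 j [ 13.  10. 104.  -0.  65. -99.] t 5.65
fix tilt rotvec(tool) [-0.12  0.15 -0.  ]
0 0 -0.0 0.0002 -0.0001 -0.0115 20; 0 0 -0.0 0.0002 -0.0001 -0.0115 20; 0 0 -0.0 0.0002 -0.0001 -0.0115 20; 0 0 -0.0 0.0002 -0.0001 -0.0115 20; 0 0 -0.0 0.0002 -0.0001 -0.0115 20; 0 0 -0.0 0.0002 -0.0001 -0.0115 20
```

```bash
python3 - <<'E'
from h import *
for n in ["wrist","scene"]:
    im,d,W=cloud(n); cv2.imwrite(f"pics/{n}2.png",im[...,::-1])
print(get_state()["width"])
E
```

```text
0.03849226031032222
```

View pics/wrist2.png

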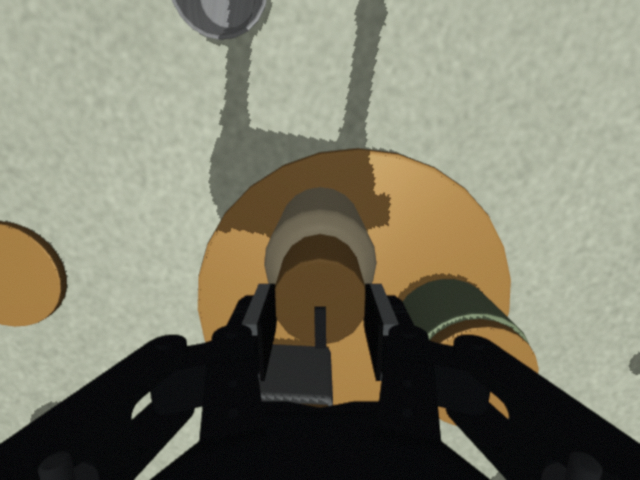

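View pics/scene2.png

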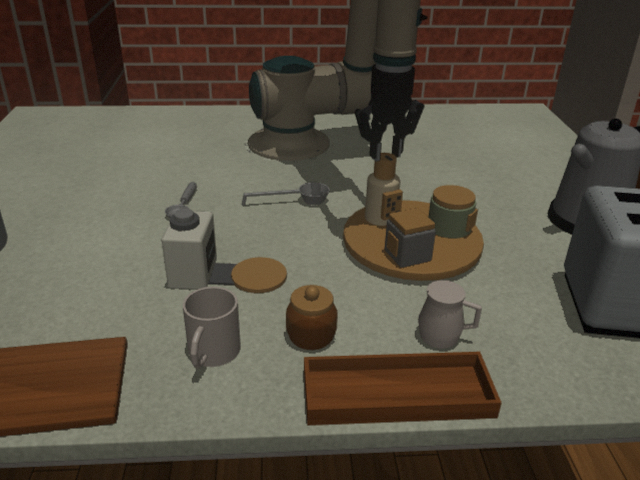

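```bash
python3 - <<'E'
import cv2
a=cv2.imread("pics/scene2.png")[60:230,330:470]; cv2.imwrite("pics/s2c.png",cv2.resize(a,None,fx=3.5,fy=3.5,interpolation=cv2.INTER_CUBIC))
E
```

```text
(no output)
```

View pics/s2c.png

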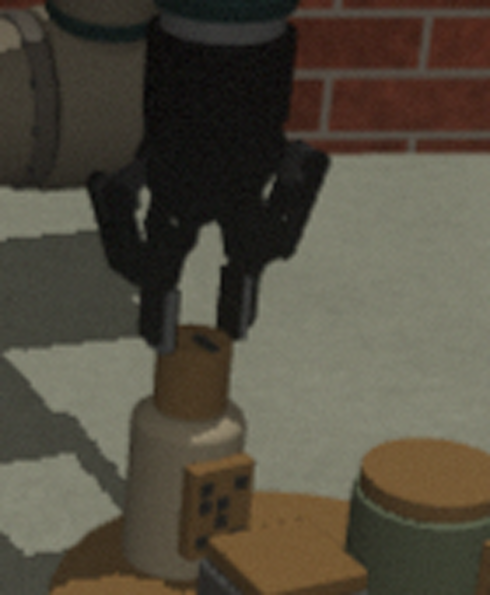

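```bash
python3 - <<'E'
from h import *
s=get_state(); print(s["position"],s["width"],s["contact_force"])
im,d,W=cloud("scene")
# crop px (155,320),(240,310),(150,345) ,(235,330), cap (195,380)
for x,y in [(155,320),(240,310),(150,335),(235,330),(165,345),(170,300),(195,335),(195,380),(220,480),(215,100),(180,180)]:
    uu,vv=int(330+x/3.5),int(60+y/3.5); print((x,y),(uu,vv),im[vv,uu],W[vv,uu].round(4))
E
```

```text
[0.44438922 0.17315498 0.13085022] 0.03849226031032222 [-0.56699839 -0.89884461  1.03547339]
(155, 320) (374, 151) [25 25 21] [0.4638 0.1467 0.1827]
(240, 310) (398, 148) [28 28 26] [0.4487 0.1945 0.1815]
(150, 335) (372, 155) [21 23 18] [0.4618 0.1439 0.1738]
(235, 330) (397, 154) [23 24 21] [0.4438 0.1947 0.167 ]
(165, 345) (377, 158) [54 55 51] [0.4665 0.1528 0.1697]
(170, 300) (378, 145) [50 50 49] [0.4643 0.1533 0.1948]
(195, 335) (385, 155) [46 36 24] [0.4387 0.1729 0.1628]
(195, 380) (385, 168) [70 53 34] [0.4646 0.1698 0.1481]
(220, 480) (392, 197) [73 56 36] [0.4821 0.1846 0.0953]
(215, 100) (391, 88) [22 23 20] [0.4821 0.1651 0.3083]
(180, 180) (381, 111) [21 19 15] [0.4659 0.1537 0.2609]
```

```bash
python3 - <<'E'
from h import *
im,d,W=cloud("wrist"); s=get_state(); print(s["clock"],s["width"])
for x,y in [(320,290),(320,230),(300,350),(270,200),(430,300),(265,340),(262,370),(375,340),(378,370),(330,170),(40,270)]:
    print((x,y),im[y,x],d[y,x].round(4),W[y,x].round(4))
im,d,W=cloud("scene")
R=W[130:172,364:412]; k=im[130:172,364:412].max(-1)<62
m=k&(R[...,2]>.12)
for r in range(0,42,2): print(130+r, [(364+c,R[r,c].round(3).tolist()) for c in np.flatnonzero(m[r])[::6]])
E
```

```text
5.85 0.03864709978216173
(320, 290) [94 71 40] 0.1511 [0.4383 0.1699 0.1617]
(320, 230) [120 112  93] 0.1852 [0.4237 0.164  0.1216]
(300, 350) [39 41 40] 0.3015 [0.5488 0.1963 0.0378]
(270, 200) [98 75 42] 0.2776 [0.4396 0.1281 0.0258]
(430, 300) [44 51 38] 0.268 [0.4595 0.2683 0.0563]
(265, 340) [2 5 7] 0.1248 [0.451  0.1542 0.1909]
(262, 370) [13 12 14] 0.1212 [0.4585 0.1567 0.1969]
(375, 340) [6 6 7] 0.1226 [0.4355 0.1893 0.1927]
(378, 370) [ 8  9 12] 0.1217 [0.4439 0.1937 0.1964]
(330, 170) [97 73 40] 0.2702 [0.4004 0.1628 0.0267]
(40, 270) [167 127  71] 0.3129 [ 0.5785 -0.0403  0.0083]
130 [(np.int64(364), [0.476, 0.124, 0.229]), (np.int64(370), [0.472, 0.135, 0.227]), (np.int64(376), [0.448, 0.15, 0.218]), (np.int64(382), [0.468, 0.158, 0.226]), (np.int64(397), [0.429, 0.194, 0.209]), (np.int64(403), [0.447, 0.201, 0.217]), (np.int64(409), [0.439, 0.214, 0.213])]
132 [(np.int64(364), [0.474, 0.124, 0.225]), (np.int64(370), [0.475, 0.135, 0.225]), (np.int64(376), [0.446, 0.151, 0.213]), (np.int64(382), [0.462, 0.159, 0.22]), (np.int64(398), [0.437, 0.194, 0.209]), (np.int64(404)
[... 2117 characters left out ...]
 [0.441, 0.192, 0.166])]
156 [(np.int64(371), [0.457, 0.143, 0.169]), (np.int64(377), [0.462, 0.153, 0.172]), (np.int64(383), [0.441, 0.169, 0.162]), (np.int64(389), [0.444, 0.18, 0.163]), (np.int64(396), [0.447, 0.193, 0.164])]
158 [(np.int64(373), [0.459, 0.147, 0.166]), (np.int64(379), [0.459, 0.158, 0.166]), (np.int64(386), [0.452, 0.173, 0.163]), (np.int64(392), [0.45, 0.184, 0.162])]
160 [(np.int64(375), [0.459, 0.151, 0.162]), (np.int64(389), [0.461, 0.177, 0.163])]
162 [(np.int64(375), [0.45, 0.153, 0.154])]
164 [(np.int64(375), [0.452, 0.153, 0.15])]
166 [(np.int64(375), [0.452, 0.153, 0.147])]
168 [(np.int64(375), [0.452, 0.153, 0.142])]
170 [(np.int64(374), [0.449, 0.152, 0.136])]
```

The scene camera puts the real fingertips at z ≈ 0.162, level with the cap top. The reported TCP would have them about 30 mm lower, so the fingers are only at the rim. I'll open, look again and go by the cameras.

>>> {"api": "drive_tool", "payload": {
  "motion": "0 0 0 0 0 0 60; 0 0 0 0 0 0 80; 0 0 0 0 0 0 100; 0 0 0 0 0 0 100; 0 0 0 0 0 0 100"
}}

```text
clock: 6.52
position: [0.4446, 0.173, 0.1306]
ee_rot: [0.002, -0.191, 0.982, -0.001]
contact_force: [-0.1, -0.0, -0.5]
width: 0.0853
```

```bash
python3 plan.py .4431 .1724 .130 -157.7 1 100;  python3 - <<'E'
from h import *
im,d,W=cloud("wrist"); cv2.imwrite(f"pics/wrist3.png",im[...,::-1])
zz=W[...,2]
m=(zz>.155)&(zz<.172)&(np.hypot(W[...,0]-.4427,W[...,1]-.1727)<.03)&(im[...,0]>60)
p=W[m]; print(m.sum(),p.mean(0),cv2.minEnclosingCircle(p[:,:2].astype(np.float32)))
im,d,W=cloud("scene"); cv2.imwrite("pics/s3c.png",cv2.resize(im[60:230,330:470],None,fx=3.5,fy=3.5,interpolation=cv2.INTER_CUBIC)[...,::-1])
E
```

```text
pos [0.4446 0.173  0.1306] yaw -157.95 tilt 0.21 turn 0.3 D [-0.0015 -0.0006 -0.0006] F [-0.1 -0.  -0.5] w 0.0853 j [ 13.  10. 104.  -0.  65. -99.] t 6.525
fix tilt rotvec(tool) [-0.14  0.16 -0.  ]
0 0 -0.3 0.0016 0.0000 0.0006 100
5962 [0.44240232 0.17130193 0.16156227] ((0.44405397772789, 0.17183108627796173), 0.020944906398653984)
```

View pics/s3c.png

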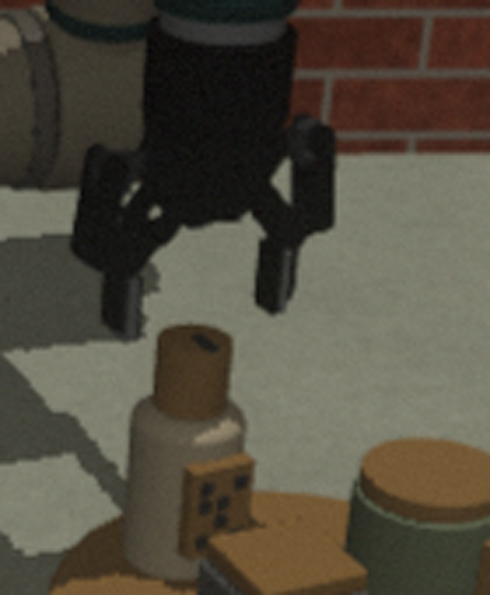

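View pics/wrist3.png

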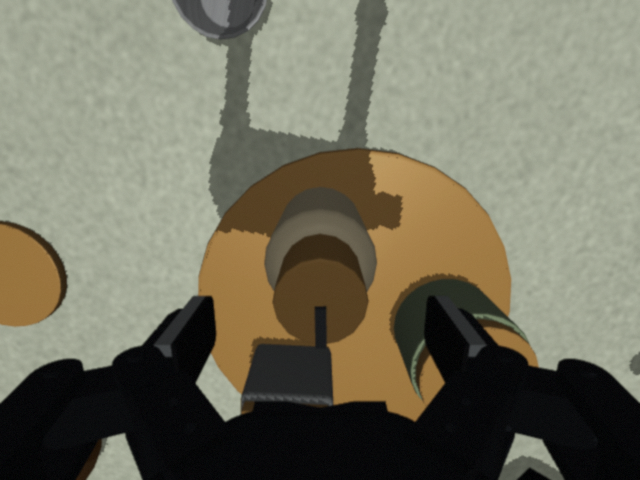

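The tips stand above the cap top even when open, so I'll go about 28 mm lower and watch the force.

>>> {"api": "drive_tool", "payload": {
  "motion": "0 0 0 0.0006 0 0.007 100; 0 0 0 0.0006 0 0.007 100; 0 0 0 0 0 0.007 100; 0 0 0 0 0 0.006 100; 0 0 0 0 0 0 100"
}}

```text
clock: 7.25
position: [0.4428, 0.1723, 0.101]
ee_rot: [0.001, -0.191, 0.982, -0.001]
contact_force: [0.5, 0.3, 0.0]
width: 0.0855
```

```bash
python3 plan.py .4440 .172 .102 -157.7 1 100;  python3 - <<'E'
from h import *
im,d,W=cloud("scene"); cv2.imwrite("pics/s4c.png",cv2.resize(im[60:230,330:470],None,fx=3.5,fy=3.5,interpolation=cv2.INTER_CUBIC)[...,::-1])
E
```

```text
pos [0.4428 0.1723 0.101 ] yaw -157.95 tilt 0.14 turn 0.3 D [ 0.0012 -0.0003  0.001 ] F [0.5 0.3 0. ] w 0.0855 j [ 13.  12. 107.  -0.  61. -99.] t 7.25
fix tilt rotvec(tool) [-0.12  0.07 -0.  ]
0 0 -0.3 -0.0009 -0.0008 -0.0010 100
```

View pics/s4c.png

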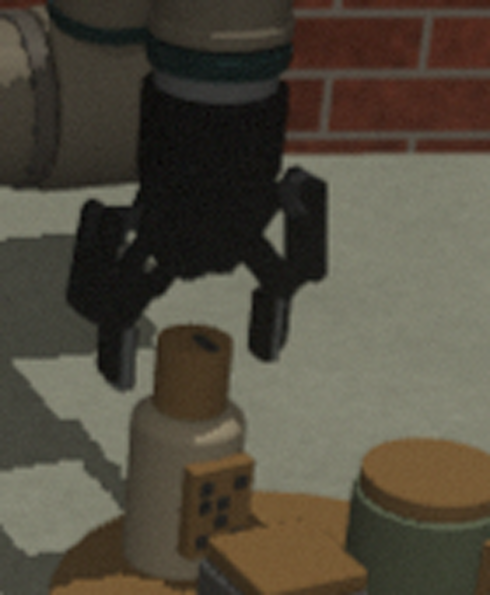

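The fingers now straddle the cap, so I'll close.

>>> {"api": "drive_tool", "payload": {
  "motion": "0 0 0 0 0 0 70; 0 0 0 0 0 0 58; 0 0 0 0 0 0 52; 0 0 0 0 0 0 30; 0 0 0 0 0 0 20; 0 0 0 0 0 0 20; 0 0 0 0 0 0 20",
  "newtons": 45
}}

```text
clock: 8.18
position: [0.4437, 0.1727, 0.1021]
ee_rot: [0.002, -0.191, 0.982, -0.001]
contact_force: [-0.6, -0.4, -0.0]
width: 0.0407
```

```bash
python3 plan.py .4440 .172 .102 -157.7 1 20;  python3 - <<'E'
from h import *
im,d,W=cloud("scene"); cv2.imwrite("pics/s5c.png",cv2.resize(im[60:230,330:470],None,fx=3.5,fy=3.5,interpolation=cv2.INTER_CUBIC)[...,::-1])
im,d,W=cloud("wrist"); cv2.imwrite(f"pics/wrist5.png",im[...,::-1])
E
```

```text
pos [0.4437 0.1727 0.1021] yaw -157.95 tilt 0.25 turn 0.3 D [ 0.0003 -0.0007 -0.0001] F [-0.6 -0.4 -0. ] w 0.0407 j [ 13.  12. 107.  -0.  61. -99.] t 8.175
fix tilt rotvec(tool) [-0.14  0.21 -0.  ]
0 0 -0.3 0.0000 -0.0008 0.0001 20
```

View pics/s5c.png

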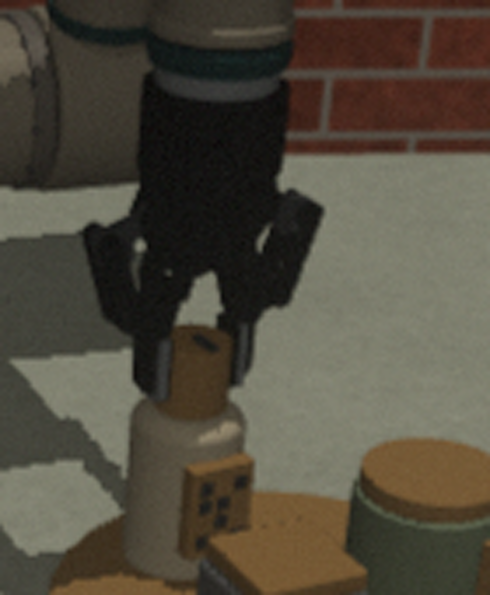

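View pics/wrist5.png

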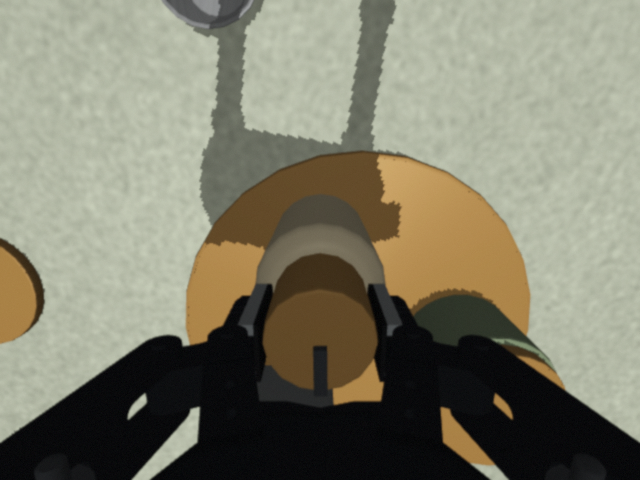

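The grip looks secure on the cap, with the bar centred. Next is a slow lift.

>>> {"api": "drive_tool", "payload": {
  "motion": "0 0 0 0 0 0 20; 0 0 0 0 0 -0.003 20; 0 0 0 0 0 -0.006 20; 0 0 0 0 0 -0.010 20; 0 0 0 0 0 -0.014 20; 0 0 0 0 0 -0.014 20; 0 0 0 0 0 -0.012 20; 0 0 0 0 0 -0.006 20; 0 0 0 0 0 0 20",
  "newtons": 60
}}

```text
clock: 9.4
position: [0.4429, 0.1725, 0.1716]
ee_rot: [0.002, -0.191, 0.982, -0.001]
contact_force: [-0.1, -0.3, -3.9]
width: 0.0408
```

```bash
python3 plan.py .5959 -.0688 .16 83.2 18 20;  python3 - <<'E'
from h import *
im,d,W=cloud("scene"); cv2.imwrite("pics/s6c.png",cv2.resize(im[40:290,140:500],None,fx=2,fy=2,interpolation=cv2.INTER_CUBIC)[...,::-1])
E
```

```text
pos [0.4429 0.1725 0.1716] yaw -157.95 tilt 0.22 turn -118.9 D [ 0.153  -0.2413 -0.0116] F [-0.1 -0.3 -3.9] w 0.0408 j [ 13.   8. 101.  -0.  71. -99.] t 9.4
fix tilt rotvec(tool) [-0.14  0.16 -0.  ]
0 0 6.6 -0.0028 -0.0156 0.0007 20; 0 0 6.6 -0.0046 -0.0152 0.0007 20; 0 0 6.6 -0.0063 -0.0146 0.0007 20; 0 0 6.6 -0.0080 -0.0137 0.0007 20; 0 0 6.6 -0.0095 -0.0127 0.0007 20; 0 0 6.6 -0.0109 -0.0115 0.0007 20; 0 0 6.6 -0.0121 -0.0102 0.0007 20; 0 0 6.6 -0.0132 -0.0087 0.0007 20; 0 0 6.6 -0.0142 -0.0072 0.0007 20; 0 0 6.6 -0.0149 -0.0055 0.0007 20; 0 0 6.6 -0.0154 -0.0037 0.0007 20; 0 0 6.6 -0.0158 -0.0019 0.0007 20
0 0 6.6 -0.0159 -0.0001 0.0007 20; 0 0 6.6 -0.0158 0.0017 0.0007 20; 0 0 6.6 -0.0155 0.0035 0.0007 20; 0 0 6.6 -0.0150 0.0053 0.0007 20; 0 0 6.6 -0.0143 0.0069 0.0007 20; 0 0 6.6 -0.0134 0.0085 0.0007 20
```

View pics/s6c.png

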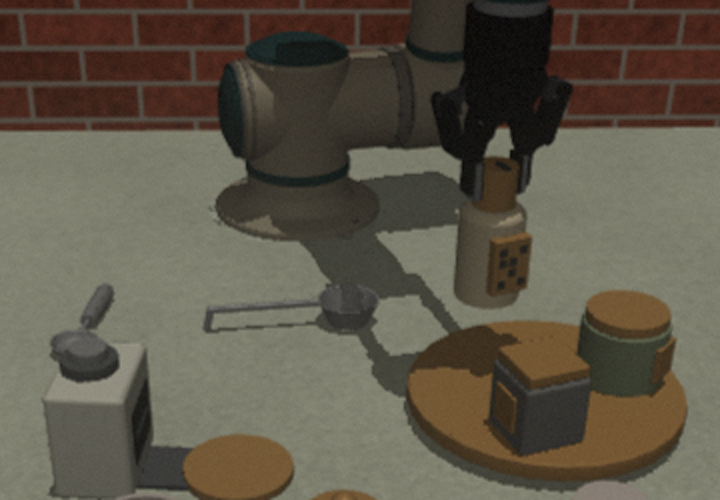

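Lifted cleanly: 3.9 N of weight, about 0.4 kg, and upright. Now carry and turn.

>>> {"api": "drive_tool", "payload": {
  "motion": "0 0 3.3 -0.0028 -0.0100 0 20; 0 0 6.6 -0.0040 -0.0152 0 20; 0 0 6.6 -0.0057 -0.0148 0 20; 0 0 6.6 -0.0074 -0.0140 0 20; 0 0 6.6 -0.0090 -0.0130 0 20; 0 0 6.6 -0.0104 -0.0120 0 20; 0 0 6.6 -0.0117 -0.0107 0 20; 0 0 6.6 -0.0128 -0.0093 0 20; 0 0 6.6 -0.0138 -0.0078 0 20; 0 0 6.6 -0.0146 -0.0062 0 20; 0 0 6.6 -0.0152 -0.0045 0 20; 0 0 6.6 -0.0156 -0.0028 0 20"
}}

```text
clock: 10.95
position: [0.5376, 0.0124, 0.1619]
ee_rot: [-0.007, 0.472, 0.882, -0.005]
contact_force: [-0.3, 0.1, -3.5]
width: 0.0409
```

```bash
python3 plan.py .5959 -.0688 .16 83.2 9 20
```

```text
pos [0.5376 0.0124 0.1619] yaw 123.72 tilt 0.96 turn -40.5 D [ 0.0583 -0.0812 -0.0019] F [-0.3  0.1 -3.5] w 0.0409 j [ -6.  15.  94.  -0.  72. -40.] t 10.95
fix tilt rotvec(tool) [-0.84 -0.47  0.  ]
0 0 4.5 -0.0111 0.0004 0.0001 20; 0 0 4.5 -0.0110 0.0013 0.0001 20; 0 0 4.5 -0.0109 0.0021 0.0001 20; 0 0 4.5 -0.0107 0.0030 0.0001 20; 0 0 4.5 -0.0104 0.0038 0.0001 20; 0 0 4.5 -0.0101 0.0046 0.0001 20; 0 0 4.5 -0.0097 0.0054 0.0001 20; 0 0 4.5 -0.0093 0.0061 0.0001 20; 0 0 4.5 -0.0088 0.0068 0.0001 20
```

>>> {"api": "drive_tool", "payload": {
  "motion": "-0.3 -0.2 4.5 -0.0111 0.0004 -0.001 20; -0.3 -0.2 4.5 -0.0110 0.0013 -0.001 20; -0.2 -0.1 4.5 -0.0109 0.0021 -0.001 20; 0 0 4.5 -0.0107 0.0030 -0.001 20; 0 0 4.5 -0.0104 0.0038 -0.001 20; 0 0 4.5 -0.0101 0.0046 0 20; 0 0 4.5 -0.0097 0.0054 0 20; 0 0 4 -0.0080 0.0052 0 20; 0 0 2 -0.003 0.002 0 20; 0 0 0 0 0 0 20; 0 0 0 0 0 0 20"
}}

```text
clock: 12.32
position: [0.5865, -0.0644, 0.1567]
ee_rot: [-0.007, 0.738, 0.675, -0.006]
contact_force: [0.2, 0.0, -3.3]
width: 0.0407
```

```bash
python3 plan.py .5959 -.0688 .12 83.2 6 20
```

```text
pos [ 0.5865 -0.0644  0.1567] yaw 84.88 tilt 1.07 turn -1.7 D [ 0.0094 -0.0044 -0.0367] F [ 0.2  0.  -3.3] w 0.0407 j [-13.  19.  88.  -0.  74.  -8.] t 12.325
fix tilt rotvec(tool) [-1.07  0.01 -0.  ]
0 0 0.3 -0.0006 0.0017 0.0061 20; 0 0 0.3 -0.0006 0.0017 0.0061 20; 0 0 0.3 -0.0006 0.0017 0.0061 20; 0 0 0.3 -0.0006 0.0018 0.0061 20; 0 0 0.3 -0.0006 0.0018 0.0061 20; 0 0 0.3 -0.0006 0.0018 0.0061 20
```

>>> {"api": "drive_tool", "payload": {
  "motion": "-0.5 0 0.6 -0.001 0.003 0.002 20; -0.5 0 0.6 -0.001 0.003 0.006 20; 0 0 0.5 -0.001 0.003 0.008 20; 0 0 0 0 0 0.006 20; 0 0 0 0 0 0 20; 0 0 0 0 0 0 20"
}}

```text
clock: 13.08
position: [0.5949, -0.0677, 0.1327]
ee_rot: [-0.0, 0.748, 0.664, -0.0]
contact_force: [-0.0, -1.3, -2.9]
width: 0.0408
```

```bash
python3 plan.py .5959 -.0688 .092 83.2 6 20; python3 - <<'E'
from h import *
im,d,W=cloud("top"); cv2.imwrite("pics/t7.png",cv2.resize(im[200:330,300:480],None,fx=4,fy=4,interpolation=cv2.INTER_CUBIC)[...,::-1]); np.savez("t7.npz",im=im,W=W)
im,d,W=cloud("scene"); cv2.imwrite("pics/s7.png",cv2.resize(im[100:330,130:430],None,fx=2.5,fy=2.5,interpolation=cv2.INTER_CUBIC)[...,::-1]); np.savez("s7.npz",im=im,W=W)
E
```

```text
pos [ 0.5949 -0.0677  0.1327] yaw 83.14 tilt 0.07 turn 0.1 D [ 0.001  -0.0011 -0.0407] F [-0.  -1.3 -2.9] w 0.0408 j [-13.  20.  90.  -0.  70.  -6.] t 13.075
fix tilt rotvec(tool) [-0.07  0.   -0.  ]
0 0 -0.0 -0.0002 0.0002 0.0068 20; 0 0 -0.0 -0.0002 0.0002 0.0068 20; 0 0 -0.0 -0.0002 0.0002 0.0068 20; 0 0 -0.0 -0.0002 0.0002 0.0068 20; 0 0 -0.0 -0.0002 0.0002 0.0068 20; 0 0 -0.0 -0.0002 0.0002 0.0068 20
```

View pics/t7.png

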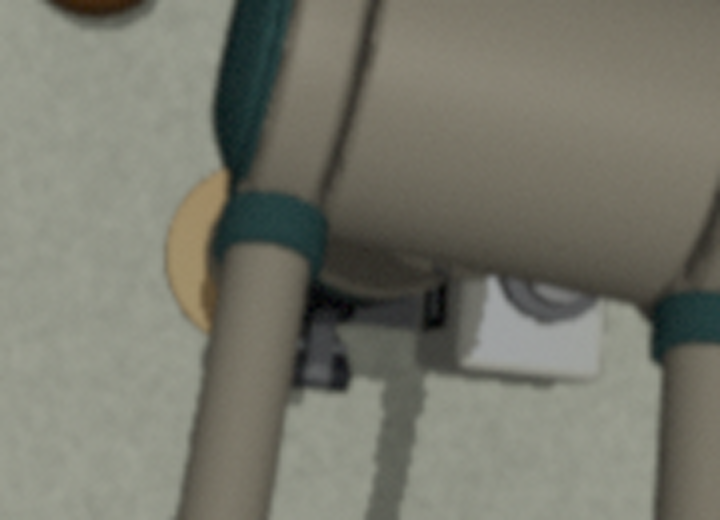

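View pics/s7.png

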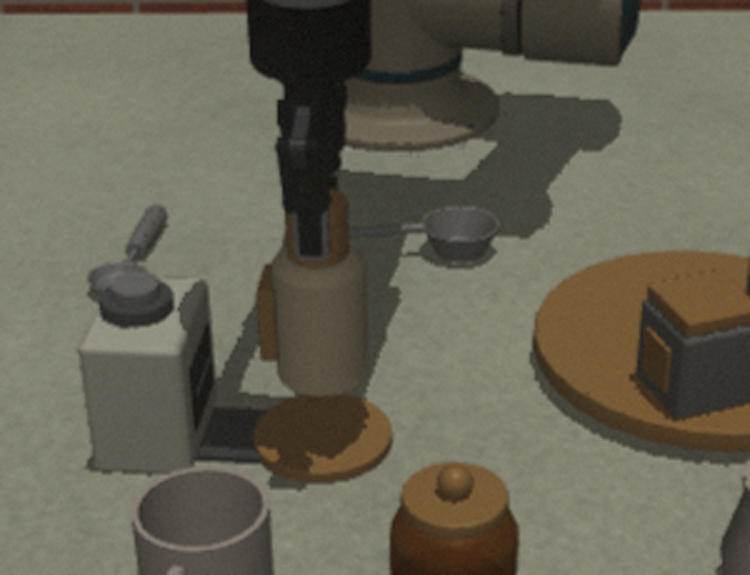

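The plaque faces the window and the caddy hangs over the coaster. Before lowering I'll check the axis numerically.

```bash
cat > axis.py <<'E'
from h import *
from scipy.optimize import least_squares
def axis(W,zlo,zhi,c0=(.595,-.068)):
    P=W.reshape(-1,3); P=P[np.isfinite(P).all(1)]; P=P[(P[:,2]>zlo)&(P[:,2]<zhi)&(np.hypot(P[:,0]-c0[0],P[:,1]-c0[1])<.045)]
    # front (camera) side only, exclude the plaque
    q=P[P[:,1]>c0[1]-.022]
    f=least_squares(lambda c:np.hypot(q[:,0]-c[0],q[:,1]-c[1])-.032,c0,loss="soft_l1",f_scale=.001)
    pl=P[P[:,1]<c0[1]-.031]
    return f.x,len(q),np.sqrt(np.mean(f.fun**2)),pl
if __name__=="__main__":
    W=np.load("s7.npz")["W"]
    for lo,hi in [(.07,.09),(.09,.11),(.11,.13)]:
        c,n,e,pl=axis(W,lo,hi); print(c.round(4),n,e.round(4))
    c0=np.load("scene0.npz")["W"].reshape(-1,3); m=(c0[:,2]>.006)&(c0[:,2]<.014)&(np.hypot(c0[:,0]-.5959,c0[:,1]+.0688)<.051)
    print("coaster by scene",cv2.minEnclosingCircle(c0[m][:,:2].astype(np.float32)))
E
python3 axis.py
```

```text
[ 0.596  -0.0675] 309 0.0013
[ 0.596  -0.0677] 326 0.0013
[ 0.5956 -0.0679] 337 0.0014
coaster by scene ((0.5963608026504517, -0.06913356482982635), 0.05105436220765114)
```

Axis to coaster centre is about 1 mm. Lowering gently.

>>> {"api": "drive_tool", "payload": {
  "motion": "0 0 0 -0.0003 0.0003 0.008 20; 0 0 0 -0.0003 0.0003 0.009 20; 0 0 0 -0.0003 0.0003 0.009 20; 0 0 0 -0.0003 0 0.007 20; 0 0 0 0 0 0.004 20; 0 0 0 0 0 0.002 20; 0 0 0 0 0 0 20; 0 0 0 0 0 0 20"
}}

```text
clock: 14.18
position: [0.5958, -0.069, 0.0911]
ee_rot: [-0.0, 0.748, 0.664, -0.0]
contact_force: [-0.4, 0.8, -3.6]
width: 0.0406
```

```bash
python3 plan.py .5959 -.0688 .084 83.2 4 20
```

```text
pos [ 0.5958 -0.069   0.0911] yaw 83.15 tilt 0.06 turn 0.1 D [ 0.0001  0.0002 -0.0071] F [-0.4  0.8 -3.6] w 0.0406 j [-13.  23.  93.  -0.  65.  -6.] t 14.175
fix tilt rotvec(tool) [-0.06  0.   -0.  ]
0 0 -0.0 0.0001 0.0000 0.0018 20; 0 0 -0.0 0.0001 0.0000 0.0018 20; 0 0 -0.0 0.0001 0.0000 0.0018 20; 0 0 -0.0 0.0001 0.0000 0.0018 20
```

>>> {"api": "drive_tool", "payload": {
  "motion": "0 0 0 0 0 0.002 20; 0 0 0 0 0 0.0015 20; 0 0 0 0 0 0.001 20; 0 0 0 0 0 0 20"
}}

```text
clock: 14.68
position: [0.5961, -0.0691, 0.0868]
ee_rot: [0.0, 0.748, 0.664, -0.0]
contact_force: [-0.3, -0.2, -3.2]
width: 0.0402
```

>>> {"api": "drive_tool", "payload": {
  "motion": "0 0 0 0 0 0.001 20; 0 0 0 0 0 0 20"
}}

```text
clock: 14.92
position: [0.5961, -0.0691, 0.0858]
ee_rot: [0.0, 0.748, 0.664, -0.0]
contact_force: [0.6, -0.2, -4.0]
width: 0.0405
```

>>> {"api": "drive_tool", "payload": {
  "motion": "0 0 0 0 0 0.001 20; 0 0 0 0 0 0 20"
}}

```text
clock: 15.18
position: [0.5961, -0.0692, 0.0848]
ee_rot: [0.0, 0.748, 0.664, -0.0]
contact_force: [0.1, 0.2, -3.5]
width: 0.0404
```

>>> {"api": "drive_tool", "payload": {
  "motion": "0 0 0 0 0 0.001 20; 0 0 0 0 0 0 20"
}}

```text
clock: 15.42
position: [0.5964, -0.0691, 0.0844]
ee_rot: [0.0, 0.748, 0.664, 0.0]
contact_force: [0.5, -0.3, -2.7]
width: 0.0404
```

>>> {"api": "drive_tool", "payload": {
  "motion": "0 0 0 0 0 0.001 20; 0 0 0 0 0 0 20"
}}

```text
clock: 15.68
position: [0.5965, -0.0691, 0.0844]
ee_rot: [0.001, 0.748, 0.664, 0.0]
contact_force: [-0.7, 0.2, -3.6]
width: 0.0402
```

>>> {"api": "drive_tool", "payload": {
  "motion": "0 0 0 0 0 0.0015 20; 0 0 0 0 0 0.001 20; 0 0 0 0 0 0 20"
}}

```text
clock: 16.05
position: [0.5965, -0.069, 0.0844]
ee_rot: [0.001, 0.748, 0.664, 0.001]
contact_force: [-1.3, -0.1, -1.6]
width: 0.0404
```

```bash
python3 - <<'E'
from h import *
s=get_state(); print(s["contact_force"],s["moment"],s["position"],s["width"])
im,d,W=cloud("scene"); cv2.imwrite("pics/s8.png",cv2.resize(im[100:330,130:430],None,fx=2.5,fy=2.5,interpolation=cv2.INTER_CUBIC)[...,::-1])
s=get_state(); print(s["contact_force"],s["position"])
E
```

```text
[-1.32354925 -0.0531365  -1.60483979] [-0.04410159  0.19952557  0.00810332] [ 0.59646657 -0.06896685  0.08437631] 0.04037046727962522
[-0.07596321  0.39438182  2.47547802] [ 0.59651273 -0.06897499  0.08434682]
```

View pics/s8.png

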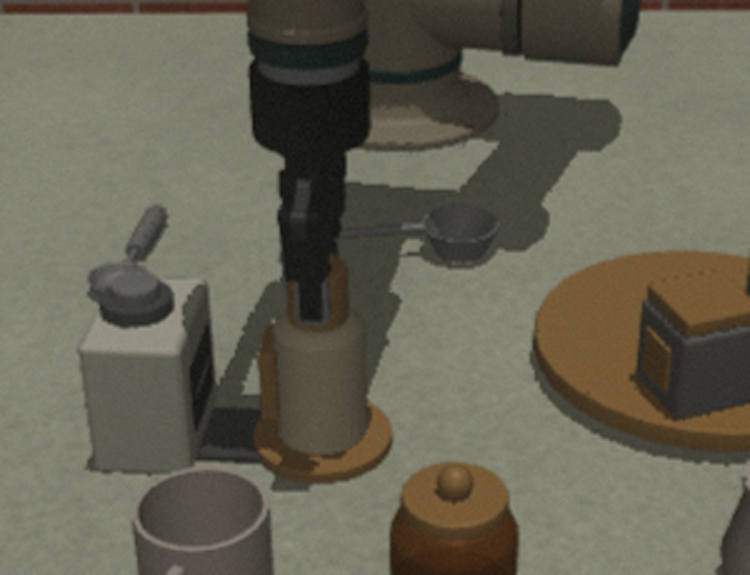

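It stands on the coaster: z has stopped at the predicted 0.084 and the load is coming off. Releasing.

>>> {"api": "drive_tool", "payload": {
  "motion": "0 0 0 0 0 0 48; 0 0 0 0 0 0 56; 0 0 0 0 0 0 75; 0 0 0 0 0 0 100; 0 0 0 0 0 0 100; 0 0 0 0 0 0 100; 0 0 0 0 0 0 100"
}}

```text
clock: 16.98
position: [0.5982, -0.0694, 0.0842]
ee_rot: [0.002, 0.748, 0.664, 0.002]
contact_force: [0.1, -0.6, -0.5]
width: 0.085
```

>>> {"api": "drive_tool", "payload": {
  "motion": "0 0 0 0 0 -0.004 100; 0 0 0 0 0 -0.008 100; 0 0 0 0 0 -0.014 100; 0 0 0 0 0 -0.018 100; 0 0 0 0 0 -0.018 100; 0 0 0 0 0 -0.018 100; 0 0 0 0 0 -0.012 100; 0 0 0 0 0 0 100"
}}

```text
clock: 17.98
position: [0.5989, -0.0695, 0.1851]
ee_rot: [0.005, 0.748, 0.664, 0.003]
contact_force: [-0.2, -0.3, 0.8]
width: 0.0856
```

```bash
python3 plan.py .581 -.193 .2 83.2 6 0; python3 - <<'E'
from axis import *
im,d,W=cloud("scene"); cv2.imwrite("pics/s9.png",cv2.resize(im[100:330,130:430],None,fx=2.5,fy=2.5,interpolation=cv2.INTER_CUBIC)[...,::-1])
for lo,hi in [(.02,.04),(.04,.06),(.06,.09)]:
    c,n,e,pl=axis(W,lo,hi); print(c.round(4),n,e.round(4))
im,d,W=cloud("wrist"); cv2.imwrite("pics/w9.png",im[...,::-1]); np.savez("w9.npz",im=im,W=W)
z=W[...,2]
def circ(m,n): p=W[m]; print(n,m.sum(),p.mean(0).round(4),cv2.minEnclosingCircle(p[:,:2].astype(np.float32)))
circ((abs(z-.145)<.006)&(np.hypot(W[...,0]-.596,W[...,1]+.069)<.03)&(im[...,0].astype(int)-im[...,2]>12),"cap")
circ((z>.110)&(z<.14)&(np.hypot(W[...,0]-.581,W[...,1]+.193)<.024),"button")
E
```

```text
pos [ 0.5989 -0.0695  0.1851] yaw 83.15 tilt 0.66 turn 0.1 D [-0.0179 -0.1235  0.0149] F [-0.2 -0.3  0.8] w 0.0856 j [-13.  18.  85.   0.  76.  -6.] t 17.975
fix tilt rotvec(tool) [0.66 0.07 0.  ]
0 0 -0.0 -0.0208 -0.0005 -0.0025 0; 0 0 -0.0 -0.0208 -0.0005 -0.0025 0; 0 0 -0.0 -0.0208 -0.0005 -0.0025 0; 0 0 -0.0 -0.0208 -0.0005 -0.0025 0; 0 0 -0.0 -0.0208 -0.0005 -0.0025 0; 0 0 -0.0 -0.0208 -0.0005 -0.0025 0
[ 0.5982 -0.069 ] 286 0.0014
[ 0.5981 -0.0693] 292 0.0014
[ 0.598  -0.0692] 457 0.0014
cap 3066 [ 0.5978 -0.0673  0.1435] ((0.5976450443267822, -0.06893754750490189), 0.020928939804434776)
button 2109 [ 0.5823 -0.1853  0.1204] ((0.5819007754325867, -0.19218571484088898), 0.023744385689496994)
```

View pics/s9.png

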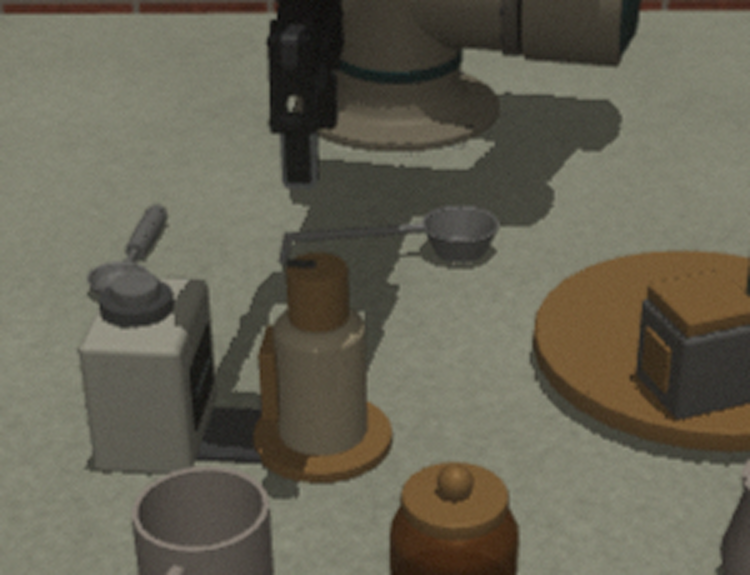

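View pics/w9.png

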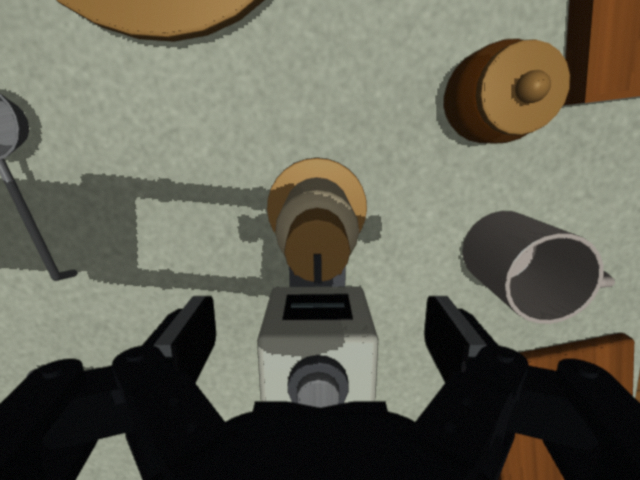

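The caddy stands free about 2 mm off centre and the bar points squarely at the block. Now over the button with the fingers shut.

>>> {"api": "drive_tool", "payload": {
  "motion": "0.3 0 0 -0.012 -0.0003 0 60; 0.3 0 0 -0.0208 -0.0004 0 20; 0 0 0 -0.0208 -0.0005 0 0; 0 0 0 -0.0208 -0.0005 0 0; 0 0 0 -0.0208 -0.0005 0 0; 0 0 0 -0.015 -0.0005 0 0; 0 0 0 -0.004 0 0 0; 0 0 0 0 0 0 0"
}}

```text
clock: 19.08
position: [0.5787, -0.1925, 0.181]
ee_rot: [-0.002, 0.749, 0.662, -0.003]
contact_force: [-0.1, -0.9, 0.7]
width: -0.0003
```

```bash
python3 plan.py .5813 -.1928 .13 83.2 6 0; python3 - <<'E'
from h import *
im,d,W=cloud("scene"); cv2.imwrite("pics/s10.png",cv2.resize(im[60:290,130:430],None,fx=2.5,fy=2.5,interpolation=cv2.INTER_CUBIC)[...,::-1]); np.savez("s10.npz",im=im,W=W)
z=np.load("top0.npz")["W"]; m=(z[...,2]>.112)&(np.hypot(z[...,0]-.581,z[...,1]+.193)<.02); print(np.percentile(z[m][:,2],[5,25,50,75,95]))
m=m&(z[...,2]>.12); print(z[m].mean(0), cv2.minEnclosingCircle(z[m][:,:2].astype(np.float32)))
z=np.load("w9.npz")["W"]; m=(z[...,2]>.112)&(np.hypot(z[...,0]-.581,z[...,1]+.193)<.02);print(np.percentile(z[m][:,2],[5,25,50,75,95]))
E
```

```text
pos [ 0.5787 -0.1925  0.181 ] yaw 82.98 tilt 0.42 turn 0.2 D [ 0.0026 -0.0003 -0.051 ] F [-0.1 -0.9  0.7] w -0.0003 j [-25.  20.  84.  -0.  77. -18.] t 19.075
fix tilt rotvec(tool) [-0.42  0.05 -0.  ]
0 0 -0.0 0.0000 0.0005 0.0085 0; 0 0 -0.0 0.0000 0.0005 0.0085 0; 0 0 -0.0 0.0000 0.0005 0.0085 0; 0 0 -0.0 0.0000 0.0005 0.0085 0; 0 0 -0.0 0.0000 0.0005 0.0085 0; 0 0 -0.0 0.0000 0.0005 0.0085 0
[0.11542964 0.11886253 0.12539153 0.12674092 0.1283953 ]
[ 0.58146608 -0.19209964  0.12599438] ((0.5814613699913025, -0.19247762858867645), 0.016940003260970116)
[0.1150763  0.11747279 0.12472442 0.12553043 0.12630174]
```

View pics/s10.png

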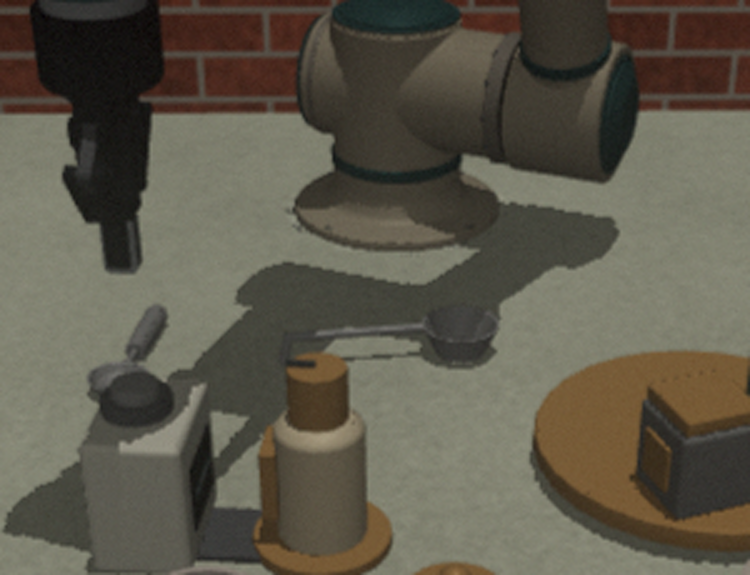

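```bash
python3 - <<'E'
import numpy as np
z=np.load("s10.npz");W=z["W"];im=z["im"]
for r in (150,156,160,163,165,167,169):
    print(r,[(c,im[r,c].max(),W[r,c].round(3).tolist()) for c in (174,178,182,185)])
E
```

```text
150 [(174, np.uint8(30), [0.596, -0.195, 0.248]), (178, np.uint8(29), [0.596, -0.189, 0.248]), (182, np.uint8(61), [0.589, -0.184, 0.245]), (185, np.uint8(86), [0.577, -0.181, 0.239])]
156 [(174, np.uint8(34), [0.595, -0.197, 0.237]), (178, np.uint8(31), [0.595, -0.19, 0.237]), (182, np.uint8(61), [0.586, -0.185, 0.233]), (185, np.uint8(53), [0.581, -0.182, 0.23])]
160 [(174, np.uint8(33), [0.595, -0.197, 0.23]), (178, np.uint8(33), [0.595, -0.191, 0.23]), (182, np.uint8(58), [0.588, -0.186, 0.227]), (185, np.uint8(38), [0.583, -0.182, 0.224])]
163 [(174, np.uint8(32), [0.596, -0.198, 0.225]), (178, np.uint8(30), [0.592, -0.192, 0.223]), (182, np.uint8(51), [0.588, -0.186, 0.221]), (185, np.uint8(44), [0.583, -0.182, 0.219])]
165 [(174, np.uint8(34), [0.594, -0.198, 0.221]), (178, np.uint8(35), [0.591, -0.193, 0.219]), (182, np.uint8(49), [0.589, -0.186, 0.219]), (185, np.uint8(53), [0.586, -0.182, 0.217])]
167 [(174, np.uint8(51), [0.593, -0.199, 0.217]), (178, np.uint8(48), [0.592, -0.193, 0.216]), (182, np.uint8(62), [0.59, -0.187, 0.215]), (185, np.uint8(101), [0.585, -0.183, 0.213])]
169 [(174, np.uint8(101), [0.587, -0.2, 0.211]), (178, np.uint8(95), [0.589, -0.194, 0.211]), (182, np.uint8(92), [0.583, -0.188, 0.208]), (185, np.uint8(130), [0.149, -0.253, -0.0])]
```

The tip is at about 0.210 with TCP 0.181, so it should touch the button at TCP z ≈ 0.097.

>>> {"api": "drive_tool", "payload": {
  "motion": "-0.2 0 0 0 0.0005 0.008 0; -0.2 0 0 0 0.0007 0.012 0; 0 0 0 0 0.0007 0.014 0; 0 0 0 0 0.0007 0.014 0; 0 0 0 0 0 0.010 0; 0 0 0 0 0 0.006 0; 0 0 0 0 0 0 0; 0 0 0 0 0 0 0"
}}

```text
clock: 20.12
position: [0.5811, -0.19, 0.1113]
ee_rot: [-0.001, 0.748, 0.664, -0.0]
contact_force: [-0.0, 0.5, 1.1]
width: 0.0001
```

```bash
python3 plan.py .5813 -.1926 .098 83.2 6 0
```

```text
pos [ 0.5811 -0.19    0.1113] yaw 83.17 tilt 0.12 turn 0.0 D [ 0.0002 -0.0026 -0.0133] F [-0.   0.5  1.1] w 0.0001 j [-25.  22.  90.  -0.  68. -18.] t 20.125
fix tilt rotvec(tool) [-0.12 -0.03  0.  ]
0 0 -0.0 -0.0004 0.0001 0.0022 0; 0 0 -0.0 -0.0004 0.0001 0.0022 0; 0 0 -0.0 -0.0004 0.0001 0.0022 0; 0 0 -0.0 -0.0004 0.0001 0.0022 0; 0 0 -0.0 -0.0004 0.0001 0.0022 0; 0 0 -0.0 -0.0004 0.0001 0.0022 0
```

>>> {"api": "drive_tool", "payload": {
  "motion": "0 0 0 -0.0007 0.0001 0.004 0; 0 0 0 -0.0007 0.0001 0.004 0; 0 0 0 -0.0007 0 0.003 0; 0 0 0 0 0 0.002 0; 0 0 0 0 0 0 0"
}}

```text
clock: 20.75
position: [0.5818, -0.1927, 0.0986]
ee_rot: [0.0, 0.748, 0.664, -0.0]
contact_force: [0.1, -0.4, -0.4]
width: 0.0002
```

>>> {"api": "drive_tool", "payload": {
  "motion": "0 0 0 0 0 0.002 0; 0 0 0 0 0 0 0"
}}

```text
clock: 21.0
position: [0.5818, -0.1927, 0.097]
ee_rot: [0.0, 0.748, 0.664, 0.0]
contact_force: [-0.8, -0.2, 2.0]
width: 0.0001
```

>>> {"api": "drive_tool", "payload": {
  "motion": "0 0 0 0 0 0.002 0; 0 0 0 0 0 0 0"
}}

```text
clock: 21.25
position: [0.5819, -0.1928, 0.0955]
ee_rot: [0.001, 0.748, 0.664, 0.0]
contact_force: [0.1, 1.1, 2.1]
width: 0.0
```

Contact at about 0.097. Pressing on.

>>> {"api": "drive_tool", "payload": {
  "motion": "0 0 0 0 0 0.003 0; 0 0 0 0 0 0.002 0; 0 0 0 0 0 0 0"
}}

```text
clock: 21.62
position: [0.5819, -0.1928, 0.0929]
ee_rot: [0.001, 0.748, 0.664, 0.0]
contact_force: [-1.3, 0.4, 4.1]
width: 0.0001
```

>>> {"api": "drive_tool", "payload": {
  "motion": "0 0 0 0 0 0.002 0; 0 0 0 0 0 0.002 0; 0 0 0 0 0 0 0"
}}

```text
clock: 22.0
position: [0.582, -0.1928, 0.0931]
ee_rot: [0.003, 0.748, 0.664, 0.001]
contact_force: [-0.8, 0.3, 4.1]
width: 0.0003
```

>>> {"api": "drive_tool", "payload": {
  "motion": "0 0 0 0 0 0.005 0; 0 0 0 0 0 0.005 0"
}}

```text
clock: 22.25
position: [0.5824, -0.193, 0.092]
ee_rot: [0.005, 0.748, 0.664, 0.002]
contact_force: [-10.3, 4.2, 32.6]
width: -0.0002
```

```bash
python3 - <<'E'
from h import *
s=get_state(); print(s["contact_force"],s["position"])
im,d,W=cloud("scene"); cv2.imwrite("pics/s11.png",cv2.resize(im[150:300,140:300],None,fx=4.5,fy=4,interpolation=cv2.INTER_CUBIC)[...,::-1])
s=get_state(); print(s["contact_force"],s["position"])
E
```

```text
[-10.32598352   4.21190959  32.6298674 ] [ 0.58240129 -0.19299928  0.09197408]
[-8.93012837  2.6689299  27.78637627] [ 0.58238616 -0.1929788   0.09203379]
```

View pics/s11.png

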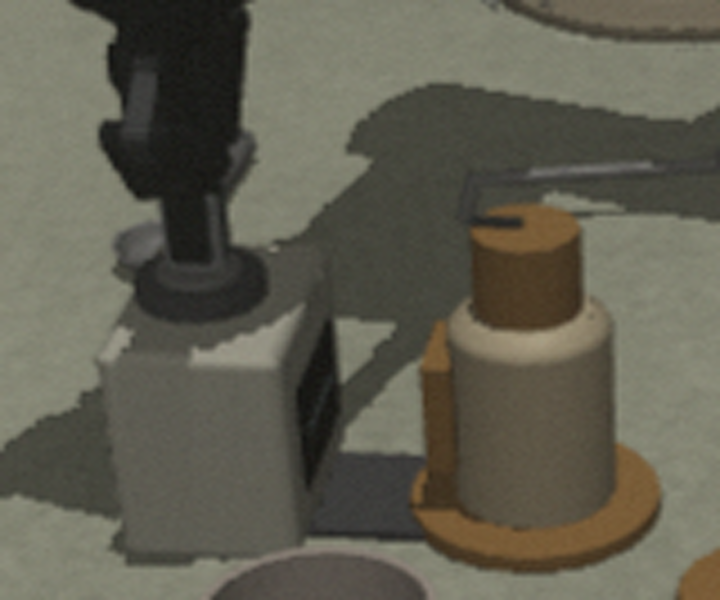

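At 32 N with no further travel, the button has bottomed (its stop). Releasing and retreating.

>>> {"api": "drive_tool", "payload": {
  "motion": "0 0 0 0 0 -0.003 0; 0 0 0 0 0 -0.006 0; 0 0 0 0 0 -0.012 0; 0 0 0 0 0 -0.018 0; 0 0 0 0 0 -0.018 0; 0 0 0 0 0 -0.018 0; 0 0 0 0 0 -0.018 0; 0 0 0 0 0 -0.012 0; 0 0 0 0 0 0 0; 0 0 0 0 0 0 0"
}}

```text
clock: 23.55
position: [0.5817, -0.1924, 0.199]
ee_rot: [0.003, 0.748, 0.664, 0.001]
contact_force: [0.5, -0.0, 0.3]
width: -0.0
```

```bash
python3 - <<'E'
from axis import *
s=get_state(); print(s["contact_force"],s["position"],s["clock"])
im,d,W=cloud("scene"); cv2.imwrite("pics/s12.png",im[...,::-1])
for lo,hi in [(.02,.04),(.04,.06),(.06,.09)]:
    c,n,e,pl=axis(W,lo,hi,(.598,-.069)); print(c.round(4),n,e.round(4))
m=(W[...,2]>.112)&(W[...,2]<.14)&(np.hypot(W[...,0]-.581,W[...,1]+.193)<.022)
b0=np.load("scene0.npz")["W"]; 
for X in (W,b0):
    m=(X[...,2]>.112)&(X[...,2]<.14)&(np.hypot(X[...,0]-.581,X[...,1]+.193)<.013); print("button z",np.median(X[m][:,2]))
im,d,W=cloud("wrist"); cv2.imwrite("pics/w12.png",im[...,::-1])
E
```

```text
[ 0.47730107 -0.01683625  0.31133227] [ 0.58169029 -0.19239319  0.19901434] 23.55
[ 0.5982 -0.0692] 291 0.0015
[ 0.5981 -0.0689] 298 0.0014
[ 0.5981 -0.0694] 476 0.0014
button z 0.12696011263606488
button z 0.1269948893790781
```

View pics/s12.png

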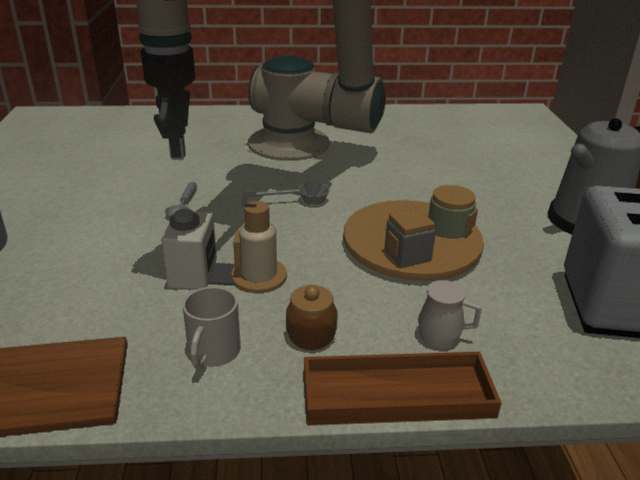

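View pics/w12.png

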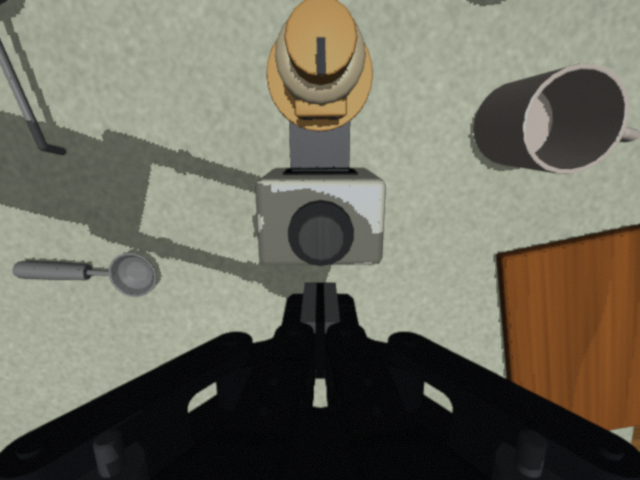

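The wrist view shows the plaque at (320,107) square to the block, with the bar vertical at (321,55). The button is up at its starting height, and the other things stand where they were. Handing in.

```bash
python3 -c "
from rig import *
print(sign_off())"
```

```text
the job is handed in; nothing more can be done
None
```

The tall caddy is on the reader's coaster with its plaque facing the window. I let it go, pressed the button fully down, raised the arm clear and handed the job in at about 23.6 s; the hand-in gives no verdict.

**Last checks:**
- **Caddy:** upright, with its axis about 2 mm from the coaster's centre. By eye in the wrist picture, the plaque and cap bar are square to the reader.
- **Button:** it reached its stop. The force rose to 32 N with no further travel, well above the 5 N it needs. It came back to its starting height of 0.127 m.
- **Other objects:** by eye, the other two caddies and the honey pot, mug and milk jug look unmoved; I did not measure them.
- **Robot:** the arm ended clear of everything, with no contact force beyond sensor noise.

**What disagreed:** the cameras showed the fingertips ending about 30 mm short of the reported TCP. My first grasp therefore closed at the very top of the cap. I opened, went about 30 mm lower by the cameras and gripped the cap properly; the caddy had not moved.

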